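# Plug the bayonet port and hold it seated

### The job

Lift the drying canister off the bayonet port block by its handle, keeping it upright, and set it down gently (do not drop it) on the bench close beside the block. Then take the winged bayonet plug from its rest, push it into the port against the spring, twist it a quarter turn clockwise (seen from above) and finish while still gripping it, holding it seated and fully turned: the program ends holding the plug, because the port's spring turns it back when it is let go. Leave the other things on the bench where they are.

Things in the scene. Friction and masses are not known exactly. Their poses are not given: they have to be found in the camera images.
- port_block: fixed round aluminium block, 90 mm in diameter, 60 mm high, on a square dark steel base plate 116x116x9 mm whose sides stand at 45 degrees to the block's x axis. Origin at the centre of its underside on the bench; z up. In the middle of its top is the bayonet port, with two entry slots along the block's +x and -x. A lip 8 mm thick lies over a round chamber 40 mm wide with a sprung follower
- port (a point): centre of the port's mouth, at the level of the block's top face, 60 mm above the bench; axes as the block's. Round hole 23 mm wide with two opposite entry slots for the plug's lugs along x and -x (14 mm wide, 40 mm from end to end). Nothing but the follower is inside: its floor lies 13 mm below the top face when free
- port_follower (a joint): how far the sprung follower inside the port is pressed down, m: 0 free, 0.010 when the plug's collar meets the block's top face; about 3 N to start it and 7 N when fully pressed. The plug's lugs are clear under the lip from 0.006 on
- port_rotor (a joint): turn of the follower, rad, 0 as it rests (in line with the entry slots), growing clockwise seen from above, stop at 1.57. The plug's lugs drive it, with up to 0.15 rad of play; a spring turns it back (about 0.03 Nm at 0, 0.10 Nm at the stop), so it has to be held
- plug_wing (a point): centre of the grip wing of the loose steel bayonet plug (0.12 kg). Wing: upright slab 36 mm long (x), 12 mm thick (y), 42 mm high; grip it across its thickness. z up. Half a turn about z makes no difference. With the plug pushed in until its collar meets the block's top face this point is 26 mm above that face; 30 mm when turned and sprung up under the lip. It cannot turn while above 30 mm
- plug: the same plug, 70 mm tall, same axes; origin at the tip of its nose, 49 mm below the wing's centre. Shaft 18 mm in diameter, nose tapered over 5 mm; two lugs stick out along +x and -x, in line with the wing (34 mm from end to end, 10 mm wide, 5 to 11 mm above the nose tip); collar 48 mm wide from 23 to 28 mm; wing from 28 to 70 mm
- plug_rest: fixed grey plastic ring, 64 mm outside, 39 mm hole, 28 mm high, origin at the centre of its underside; the plug hangs in it upright with its collar on the rim, its wing in any direction
- canister_handle (a point): centre of the handle grip of the drying canister: black bar 38 mm long (x), 13 mm thick (y), 16 mm high, free on both long sides, 38 mm above the canister's lid; grip it across its thickness from above. 98 mm above the canister's underside
- canister_foot (a point): centre of the canister's underside, same axes as its handle, z up. Closed steel canister 69 mm in diameter, 60 mm high without the handle, 106 mm with it, 0.3 kg; it stands loose on the block's top face, over the port
- canister: the same canister, same origin as canister_foot
- mass: bystander: flat round steel mass, 52 mm wide, 18 mm high, origin at its underside
- steel_adapter: bystander: small upright steel pipe adapter with a hexagon, 36 mm high, origin at its underside
- coupler: bystander: upright steel snap coupler, 24 mm wide, 45 mm high, origin at its underside
- tape_roll: bystander: flat white roll of thread tape, 54 mm wide, 14 mm high, origin at its underside
- gauge: bystander: round dial gauge lying face up, 94x67 mm, 30 mm high, origin at its underside
- brass_adapter: bystander: small upright brass pipe adapter with a hexagon, 34 mm high, origin at its underside
Not all that is in view belongs to the job. Leave any brown or purple look-alike of the plug alone. Leave any blue look-alike of the canister alone.

How it is judged:
By the outcome, as a careful person would: the job done as asked, in the order asked, and still so for the second after the job is handed in, while the arm keeps its last pose, push and grip.
It also fails if it takes over 59 s, if anything falls off the work surface, if the arm or the gripper's body presses on something with over 40 N, if the wrist force passes 120 N, or if a joint passes its speed limit or range.

### The arm

A 6-joint arm with a two-finger parallel gripper is mounted at the origin on a cart in front of the work surface, level with it; the furniture and walls round the work are solid. World frame = base frame: x ahead of the robot, y to its left, z up, the work surface at z = 0. Lengths are in mm, angles in degrees, forces in N, time in s.
With the tool pointing down it reaches from about 350 to 850 mm from the base axis. Payload 8.1 kg.
Tool frame: the origin (TCP) lies between the finger pads; the fingertips stand 22 mm ahead of it and the grasp point (between the pads) lies 3 mm ahead of it; z points along the fingers, y is the line along which they close (so a half turn about z gives the same grasp; the last joint's range is limited). The gripper opens to 85 mm and grips with 20 to 120 N. Pads are 22 mm wide; open, the fingers measure 114 mm over their backs; the gripper's body (76 mm by 85 mm) begins 54 mm behind the grasp point. The pads swing forward as they close: fully open they stand 13 mm farther back than shut.
Start: joints at [-70.898, 7.471, 85.268, -0, 87.261, -4.893], TCP at [244.019, -548.143, 253.292] pointing down, gripper open.
Joint ranges: [-169.43, 169.43], [-51.17, 129.36], [1.28, 143.12], [-76.62, 256.62], [0, 156.53], [-152.29, 152.29]. Speed limits (degrees/s): [136.94, 136.94, 159.86, 180, 180, 180].

### API

Orientations are given as [roll, pitch, yaw] about the fixed x, y, z axes, in that order (R = Rz(yaw) Ry(pitch) Rx(roll)).
In Python, from bench import r, vision gives the robot as it stands.
- The arm moves only by the tool step_arm, never from a script. Its argument "targets" is a list that holds one entry, the list of rows, each a list of 6 numbers: the shift along the world's x, y, z in mm, then the turn, a rotation vector about the world's x, y, z in rad. In form: [[[x, y, z, rx, ry, rz], ...]]. A call has 1 to 12 rows; each row is the pose to reach, as a shift and turn from the pose commanded when the call began; what a row does not reach only later rows make up. A row lasts 1/12 s, in which the tool goes at most 41.7 mm and 7.16 degrees, less where a joint would pass 70% of its speed; a pose out of reach is approached as far as the arm can. A call with a gripper value outside its range is refused whole. "fingers" is the gripper's target within -1 to 1 (shut at 1, half-way at 0, fully open at -1), set as the call begins (left out, the last holds). The fingers move at their own pace and stop on an object; "newtons" is the grip in N (left out, the last holds). Time passes only in rows, so rows that repeat a pose let the fingers close. It gives the time, the measured TCP pose, the force, the opening and the grip force at its end, in the units of the state.
- r.sense(): the state, without advancing time (a new reading comes with each control period).
- vision.snapshot(name): name is "side" or "top" or "wrist"; returns a dict with "img" (480x640x3 uint8, blue, green, red), "mtx" (3x3 intrinsics, pixels), "eye" and "attitude" of the camera in the world. Camera axes: x right, y up, looking along -z (the intrinsics and any distortion apply to the point x, -y, -z); pixel columns grow to the right and rows downward; lengths in mm; the calibration is good to about 2 mm. A picture is of the moment at which its call begins. There is no depth.
- r.hand_in(): hands the job in; it is judged then, once.
The state is a dict: "time": time; "joint_pos": joint angles; "qd": joint speeds; "joint_efforts": joint torques, N m; "tool_pos": TCP position; "tcp_rot": TCP orientation; "ft_force": force on the tool from outside, world axes, zero at the start; "wrist_torque": the same for the moment, N m; "finger_gap": finger opening in mm; "grip_force": force on a finger pad.
Only numpy, scipy, OpenCV 4.12 (cv2) and the standard library are available. Lean on these libraries where they do the work, as an engineer would, in place of code of your own. Each camera call takes 0.05 s, during which the arm holds its last target. There are 200 camera calls.

## Working session

There is one attempt and no reset: what is moved stays moved. The work goes in short steps, Python scripts to look and compute and a tool call to move; the robot and the scene stay as the last step left them, time stands still between calls to the robot, and variables do not carry over. Pictures are saved under pics/ and viewed, at most 10 in all, crops included, and the job is handed in when it is done.

Besides the shell and the picture viewer there is one more tool, called after ">>>" by a JSON object that holds its "method" and its "body". step_arm: Moves the arm, as the interface text tells. Its arguments: {"type":"object","properties":{"targets":{"type":"array"},"fingers":{"type":"number"},"newtons":{"type":"number"}},"required":["targets"]}

```bash
mkdir -p pics
cat > h.py <<'E'
import numpy as np, cv2
from bench import r, vision
def snap(cam,fn):
    s=vision.snapshot(cam); cv2.imwrite('pics/'+fn+'.png',s['img']); np.savez('pics/'+fn+'.npz',**{k:np.array(v) for k,v in s.items()}); return s
def load(fn): return np.load('pics/'+fn+'.npz')
def Rm(a):
    a=np.array(a,float)
    if a.shape==(3,3): return a
    from scipy.spatial.transform import Rotation as R
    return R.from_euler('xyz',a,degrees=True).as_matrix()
def px2z(s,u,v,z):
    d=np.linalg.inv(s['mtx'])@[u,v,1]; d=Rm(s['attitude'])@[d[0],-d[1],-d[2]]
    e=np.array(s['eye'],float); return (e+d*(z-e[2])/d[2]).round(1)
def proj(s,p):
    c=Rm(s['attitude']).T@(np.array(p,float)-s['eye']); q=np.array(s['mtx'])@[c[0],-c[1],-c[2]]; return (q[:2]/q[2]).round(1)
E
python3 - <<'E'
from h import *
for c in('top','side'):
    s=snap(c,c+'0'); print({k:v for k,v in s.items() if k!='img'})
print(r.sense())
E
```

```text
{'mtx': array([[483.09896577,   0.        , 321.57472938],
       [  0.        , 483.09896577, 241.1100767 ],
       [  0.        ,   0.        ,   1.        ]]), 'eye': array([ 276.8401439 ,  -99.70650155, 1261.50190786]), 'attitude': array([ 1.19195207e+01,  4.05796335e-03, -8.67218186e+01])}
{'mtx': array([[567.98556029,   0.        , 322.44364485],
       [  0.        , 567.98556029, 233.7471906 ],
       [  0.        ,   0.        ,   1.        ]]), 'eye': array([ 275.2671234 , -920.85018395, 1233.50326427]), 'attitude': array([ 37.87210119,   0.2438423 , -15.13876206])}
{'time': 0.1, 'joint_pos': array([-7.08984441e+01,  7.51078851e+00,  8.53225827e+01, -2.52752061e-03,
        8.72613297e+01, -4.89360226e+00]), 'qd': array([-0.09521776, -0.19372287, -0.13569771,  0.01962631,  0.00703631,
       -0.1357922 ]), 'joint_efforts': array([ 2.09503902e-03, -5.70947349e+01, -5.01945484e+01, -3.93946380e-05,
        8.00235139e-03, -3.14122147e-06]), 'tool_pos': array([ 243.84822231, -547.71758004,  252.35360006]), 'tcp_rot': array([-1.79905429e+02, -5.56328952e-03,  2.39952764e+01]), 'ft_force': array([ 0.08208906, -0.06752591,  0.94401474]), 'wrist_torque': array([-0.04252765,  0.03186434,  0.04784346]), 'grip_force': 0.0, 'finger_gap': 85.40215203059635}
```

View pics/top0.png

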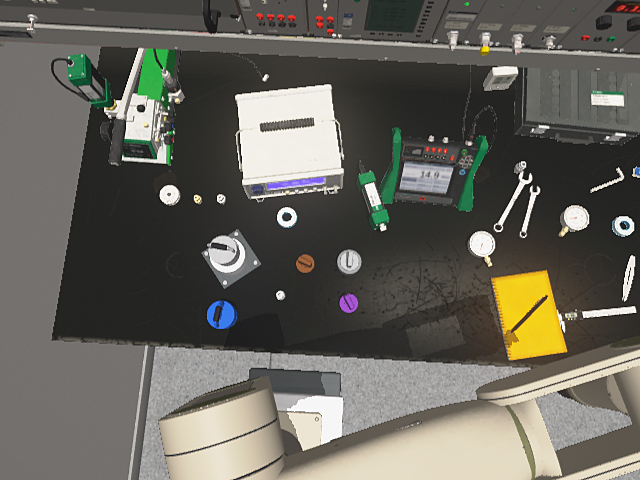

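View pics/side0.png

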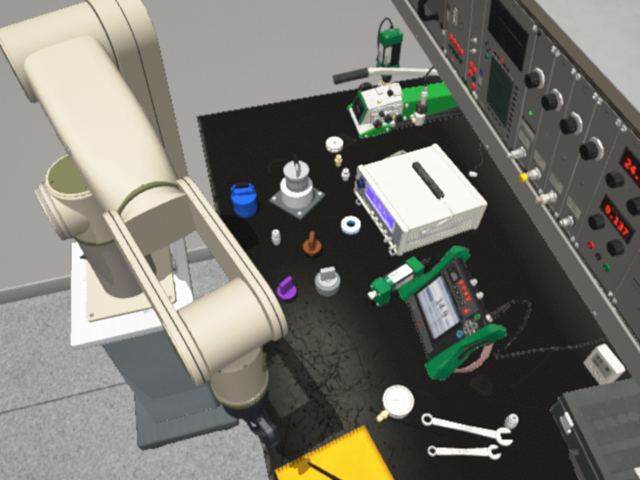

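The top view shows the canister on the block at about (226,248), with a blue look-alike at (221,314). For the plug there are three candidates: grey (349,261), brown (305,263) and purple (348,302). The grey steel one, sitting in a grey ring, fits the description. I'll confirm it in an enlarged crop.

Run:
```python
from h import *
a=cv2.imread('pics/top0.png')[205:335,190:380]; cv2.imwrite('pics/c1.png',cv2.resize(a,None,fx=4.2,fy=4.2,interpolation=cv2.INTER_CUBIC))
a=cv2.imread('pics/side0.png')[145:305,215:375]; cv2.imwrite('pics/c2.png',cv2.resize(a,None,fx=3.7,fy=3.7,interpolation=cv2.INTER_CUBIC))
```

```text
(no output)
```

View pics/c1.png

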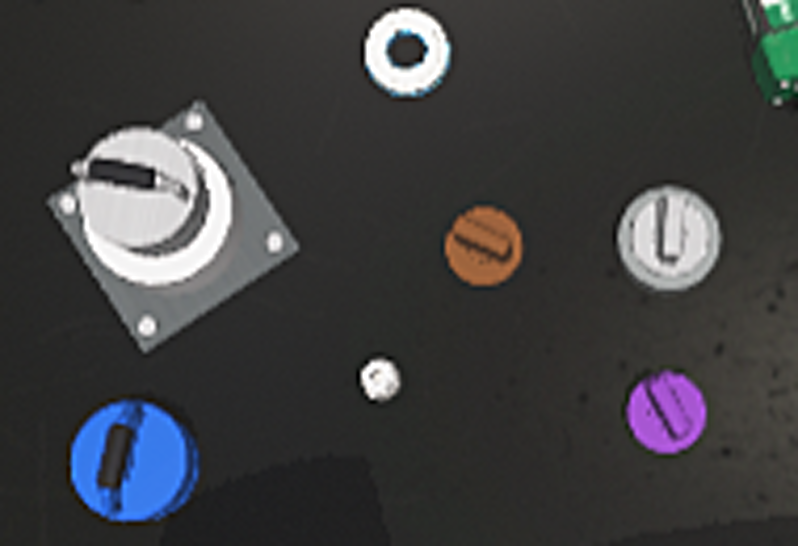

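View pics/c2.png

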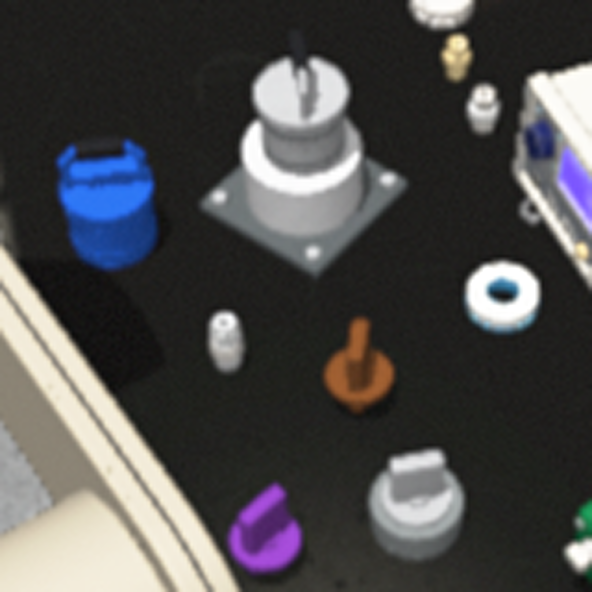

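The crops confirm that the grey steel plug stands in the grey ring (crop 1 at 668,238). The handle bar is at crop 1 (122,172), and the plate corners are at (200,100), (300,245), (147,353) and (48,200).

Run:
```python
from h import *
s=load('top0'); f=lambda u,v,z: px2z(s,190+u/4.2-.4,205+v/4.2-.4,z)
C=[f(*c,9) for c in((200,100),(300,245),(147,353),(48,200))]; print(C,np.mean(C,0))
for i in range(4):
    d=C[(i+1)%4]-C[i]; print(np.hypot(*d[:2]).round(),np.degrees(np.arctan2(d[1],d[0])).round(1))
for n,p in dict(h=(122,172),h1=(88,164),h2=(156,180)).items(): print(n,f(*p,163))
print('wing',f(672,230,75),f(671,197,75),f(674,260,75),'ring',f(668,239,28))
t=load('side0'); g=lambda u,v,z: px2z(t,215+u/3.7-.4,145+v/3.7-.4,z)
C=[g(*c,9) for c in((315,275),(408,184),(200,207))];print(C)
print('wing side',g(417,463,75),g(391,468,75),g(443,459,75),'handle',g(303,60,166))
for n,p in dict(blue=(134,460),br=(484,246),pu=(667,412),tape=(406,52),coup=(380,380)).items(): print(n,f(*p,50 if n=='blue' else 20))
```

```text
[array([562.5, 141.9,   9. ]), array([473.3,  70.8,   9. ]), array([400.5, 159.6,   9. ]), array([492.7, 231.2,   9. ])] [482.25  150.875   9.   ]
114.0 -141.4
115.0 129.3
117.0 37.8
113.0 -52.0
h [484.2 151.4 163. ]
h1 [487.6 170.6 163. ]
h2 [480.8 132.2 163. ]
wing [ 484.5 -157.6   75. ] [ 504.3 -156.1   75. ] [ 466.6 -159.6   75. ] ring [ 487.  -157.7   28. ]
[array([471.5,  67. ,   9. ]), array([563.3, 137.1,   9. ]), array([401.9, 156.7,   9. ])]
wing side [ 488.  -161.4   75. ] [ 470.3 -160.7   75. ] [ 505.6 -162.9   75. ] handle [485.3 135.8 166. ]
blue [332.9 152.6  50. ]
br [477.4 -44.5  20. ]
pu [ 381.7 -162.4   20. ]
tape [598.5  12.7  20. ]
coup [391.1  13.6  20. ]
```

>>> {"method": "step_arm", "body": {"targets": [[[10, 29, 0, 0, 0, 0.04], [20, 58, 0, 0, 0, 0.08], [30, 87, 0, 0, 0, 0.12], [42, 120, 0, 0, 0, 0.16], [54, 155, 0, 0, 0, 0.2], [66, 190, 0, 0, 0, 0.25], [78, 225, 0, 0, 0, 0.3], [90, 260, 0, 0, 0, 0.35], [102, 295, 0, 0, 0, 0.4], [112, 325, 0, 0, 0, 0.45], [120, 349, 0, 0, 0, 0.49], [120, 349, 0, 0, 0, 0.49]]], "fingers": -1}}

```text
time: 1.1
tool_pos: [364.9, -195.4, 253.1]
tcp_rot: [-180.0, -0.1, 52.4]
ft_force: [0.6, -0.7, 0.0]
finger_gap: 85.6
grip_force: 0.0
```

>>> {"method": "step_arm", "body": {"targets": [[[10, 29, 2, 0, 0, 0.04], [20, 58, 4, 0, 0, 0.08], [30, 87, 6, 0, 0, 0.12], [42, 120, 8, 0, 0, 0.16], [54, 155, 8, 0, 0, 0.2], [66, 190, 8, 0, 0, 0.25], [78, 225, 8, 0, 0, 0.3], [90, 260, 7, 0, 0, 0.35], [102, 295, 7, 0, 0, 0.4], [112, 325, 7, 0, 0, 0.45], [120, 350, 7, 0, 0, 0.487], [120, 350, 7, 0, 0, 0.487]]]}}

```text
time: 2.1
tool_pos: [484.6, 154.4, 259.5]
tcp_rot: [-179.9, -0.1, 80.3]
ft_force: [0.7, 0.0, 0.4]
finger_gap: 85.2
grip_force: 0.0
```

Run:
```python
from h import *
s=snap('wrist','w1'); print({k:v for k,v in s.items() if k!='img'}); print(proj(s,(484,151,166)))
q=r.sense(); print(q['tool_pos'],q['tcp_rot'],q['joint_pos'],q['time'])
```

```text
{'mtx': array([[387.93712823,   0.        , 319.1906409 ],
       [  0.        , 387.93712823, 242.0936316 ],
       [  0.        ,   0.        ,   1.        ]]), 'eye': array([499.15146226, 238.29397925, 380.04507064]), 'attitude': array([-19.11362904,   0.03907219,  -9.71977914])}
[319.1 265. ]
[484.12700248 152.46515253 259.51287166] [-1.79925093e+02  2.17881432e-02  8.01493883e+01] [ 1.16863034e+01 -7.04874027e+00  9.91758484e+01  7.23612604e-03
  8.79505674e+01  2.15366656e+01] 2.15
```

View pics/w1.png

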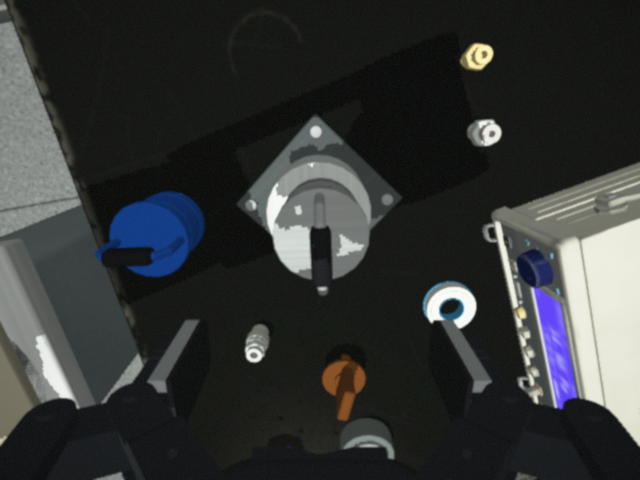

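The handle's black bar shows at u≈320, v≈228–290, within a few pixels of the prediction (319,265).

Run:
```python
from h import *
s=load('w1')
for p in((320,228),(320.5,257),(321,290)): print(px2z(s,*p,166))
```

```text
[488.4 173.6 166. ]
[485.7 155.9 166. ]
[482.4 134.5 166. ]
```

>>> {"method": "step_arm", "body": {"targets": [[[1, 2, -15, 0, 0, 0], [1, 2, -30, 0, 0, 0], [1, 2, -45, 0, 0, 0], [1, 2, -60, 0, 0, 0], [1, 2, -75, 0, 0, 0], [1, 2, -86, 0, 0, 0], [1, 2, -94, 0, 0, 0], [1, 2, -99, 0, 0, 0], [1, 2, -100, 0, 0, 0], [1, 2, -100, 0, 0, 0]]]}}

```text
time: 2.98
tool_pos: [485.1, 152.6, 160.4]
tcp_rot: [180.0, 0.0, 80.0]
ft_force: [-0.6, -0.6, 1.2]
finger_gap: 85.4
grip_force: 0.0
```

>>> {"method": "step_arm", "body": {"targets": [[[0, 0, 0, 0, 0, 0], [0, 0, 0, 0, 0, 0], [0, 0, 0, 0, 0, 0], [0, 0, 0, 0, 0, 0], [0, 0, 0, 0, 0, 0], [0, 0, 0, 0, 0, 0], [0, 0, 0, 0, 0, 0], [0, 0, 0, 0, 0, 0], [0, 0, 0, 0, 0, 0], [0, 0, 0, 0, 0, 0]]], "fingers": 1, "newtons": 50}}

```text
time: 3.82
tool_pos: [485.2, 153.0, 160.6]
tcp_rot: [180.0, -0.0, 80.0]
ft_force: [-0.4, 0.7, 3.9]
finger_gap: 12.1
grip_force: 49.0
```

>>> {"method": "step_arm", "body": {"targets": [[[0, 0, 2, 0, 0, 0], [0, 0, 6, 0, 0, 0], [0, 0, 14, 0, 0, 0], [0, 0, 22, 0, 0, 0], [0, 0, 30, 0, 0, 0], [4, -6, 35, 0, 0, 0], [12, -17, 36, 0, 0, 0], [22, -31, 36, 0, 0, 0], [34, -47, 36, 0, 0, 0], [46, -64, 36, 0, 0, 0], [55, -77, 36, 0, 0, 0], [60, -84, 36, 0, 0, 0]]]}}

```text
time: 4.82
tool_pos: [546.3, 66.1, 196.2]
tcp_rot: [180.0, 0.0, 79.9]
ft_force: [0.2, -0.4, -2.7]
finger_gap: 12.2
grip_force: 48.3
```

>>> {"method": "step_arm", "body": {"targets": [[[0, 0, 0, 0, 0, 0], [0, 0, -4, 0, 0, 0], [0, 0, -12, 0, 0, 0], [0, 0, -24, 0, 0, 0], [0, 0, -36, 0, 0, 0], [0, 0, -48, 0, 0, 0], [0, 0, -60, 0, 0, 0], [0, 0, -72, 0, 0, 0], [0, 0, -80, 0, 0, 0], [0, 0, -86, 0, 0, 0], [0, 0, -89, 0, 0, 0], [0, 0, -91, 0, 0, 0]]]}}

```text
time: 5.82
tool_pos: [545.0, 68.9, 104.9]
tcp_rot: [-180.0, 0.0, 80.0]
ft_force: [0.1, 0.4, -2.4]
finger_gap: 12.3
grip_force: 48.3
```

>>> {"method": "step_arm", "body": {"targets": [[[0, 0, -1, 0, 0, 0], [0, 0, -2, 0, 0, 0], [0, 0, -3, 0, 0, 0], [0, 0, -4, 0, 0, 0], [0, 0, -4, 0, 0, 0]]]}}

```text
time: 6.23
tool_pos: [545.2, 68.9, 101.4]
tcp_rot: [180.0, -0.0, 80.0]
ft_force: [0.2, -1.0, -3.7]
finger_gap: 12.3
grip_force: 48.3
```

>>> {"method": "step_arm", "body": {"targets": [[[0, 0, -0.5, 0, 0, 0], [0, 0, -1, 0, 0, 0], [0, 0, -1.2, 0, 0, 0], [0, 0, -1.2, 0, 0, 0]]]}}

```text
time: 6.57
tool_pos: [545.3, 68.9, 100.6]
tcp_rot: [180.0, -0.0, 80.0]
ft_force: [-2.5, -0.4, 2.4]
finger_gap: 12.4
grip_force: 49.0
```

>>> {"method": "step_arm", "body": {"targets": [[[0, 0, 0, 0, 0, 0], [0, 0, 0, 0, 0, 0], [0, 0, 0, 0, 0, 0], [0, 0, 0, 0, 0, 0], [0, 0, 0, 0, 0, 0], [0, 0, 0, 0, 0, 0], [0, 0, 0, 0, 0, 0], [0, 0, 0, 0, 0, 0]]], "fingers": -1}}

```text
time: 7.23
tool_pos: [545.0, 68.9, 100.1]
tcp_rot: [180.0, -0.0, 80.0]
ft_force: [0.7, 0.8, -0.6]
finger_gap: 85.2
grip_force: 0.0
```

>>> {"method": "step_arm", "body": {"targets": [[[0, 0, 10, 0, 0, 0], [0, 0, 25, 0, 0, 0], [0, 0, 45, 0, 0, 0], [0, 0, 70, 0, 0, 0], [0, 0, 95, 0, 0, 0], [-10, -25, 110, 0, 0, 0], [-20, -55, 110, 0, 0, 0], [-32, -85, 110, 0, 0, 0], [-44, -110, 110, 0, 0, 0], [-50, -125, 110, 0, 0, 0], [-50, -125, 110, 0, 0, 0]]]}}

```text
time: 8.15
tool_pos: [494.2, -58.8, 211.1]
tcp_rot: [180.0, 0.1, 79.8]
ft_force: [0.1, 0.3, -0.1]
finger_gap: 85.3
grip_force: 0.0
```

Run:
```python
from h import *
s=snap('wrist','w2'); print(proj(s,(482,150,60)),proj(s,(545,69,0)))
t=snap('top','top1'); print(proj(t,(482,150,60)))
a=t['img'][215:275,195:275]; a=cv2.resize(a,None,fx=4,fy=4,interpolation=cv2.INTER_CUBIC)
c=np.array(proj(s,(482,150,60)),int); w=s['img'][max(c[1]-60,0):c[1]+60,max(c[0]-80,0):c[0]+80]; print(c,w.shape)
w=cv2.resize(w,None,fx=4,fy=4,interpolation=cv2.INTER_CUBIC)
o=np.zeros((max(a.shape[0],w.shape[0]),800,3),np.uint8);o[:w.shape[0],:min(640,w.shape[1])]=w[:,:640]
cv2.imwrite('pics/c3.png',o); cv2.imwrite('pics/c4.png',a)
```

```text
[ 231.4 -116.4] [354.6  38.3]
[227.6 254.5]
[ 231 -116] (424, 160, 3)
```

View pics/w2.png

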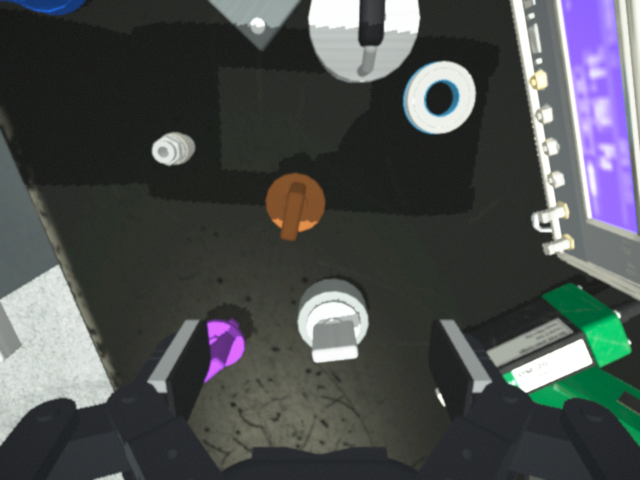

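View pics/c3.png

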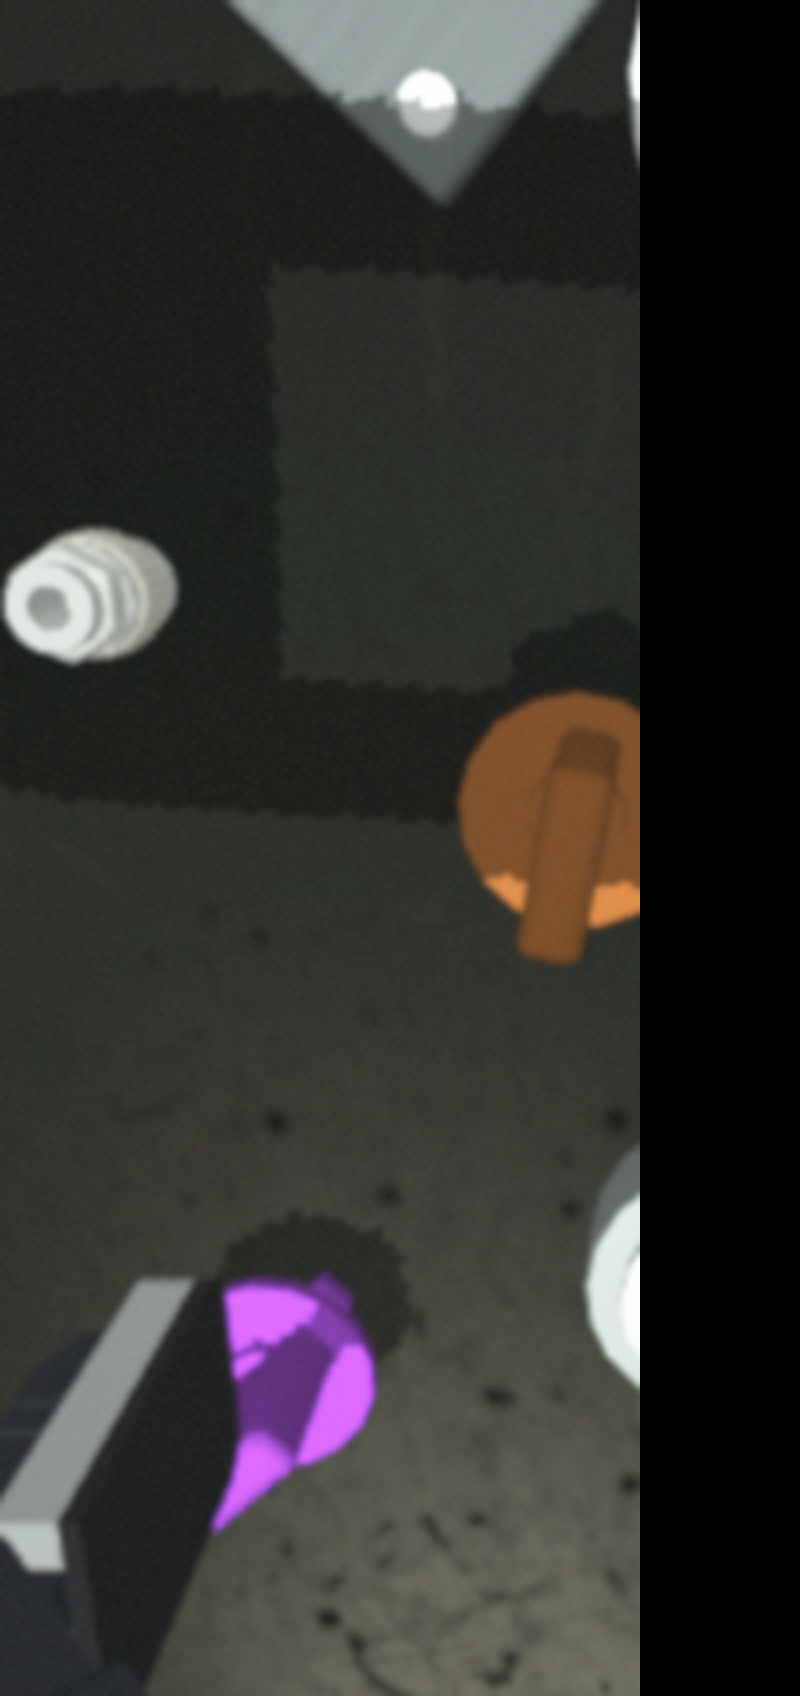

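The canister stands upright at its new place (w2: 365,40). The plug wing's top face has its corners at about (313,348), (357,345), (358,359) and (314,362).

Run:
```python
from h import *
s=load('w2')
C=[px2z(s,*p,75) for p in((313,348),(357,345),(358,359),(314,362))]; print(C,np.mean(C,0))
for i,j in((0,1),(3,2)): d=C[j]-C[i]; print(np.hypot(*d[:2]),np.degrees(np.arctan2(d[1],d[0])))
print('ring', px2z(s,333.5,316,28))
# refine top-face mask
im=s['img'];g=cv2.cvtColor(im,cv2.COLOR_BGR2GRAY)[340:366,306:364]
for row in g[::2]: print(' '.join('%3d'%x for x in row[::3]))
q=r.sense(); print(q['tool_pos'],q['tcp_rot'])
```

```text
[array([ 473.7, -147.5,   75. ]), array([ 507.6, -150.8,   75. ]), array([ 506.5, -163.6,   75. ]), array([ 472.1, -160.2,   75. ])] [ 489.975 -155.525   75.   ]
34.06024075076397 -5.559947263309549
34.56761490181234 -5.644622205786106
ring [ 491.1 -149.7   28. ]
224 230 186 139 138 139 139 137 142 141 137 139 140 142 141 140 138 223 197  63
165 228 182 140 138 138 138 137 142 140 136 138 141 140 142 140 139 213 118  63
 88 204 181 138 139 138 139 138 143 142 138 138 142 143 146 153 149 132  62  58
 77 118 163 139 140 139 140 140 145 150 153 165 178 194 210 222 217 108  60  60
 77  78 125 147 156 165 173 190 204 220 226 232 240 246 247 249 245 146  60  59
 78  77 145 215 226 232 238 244 247 249 249 250 252 253 253 254 252 170  61  59
 79  77 191 248 250 251 252 253 253 254 254 254 253 254 254 254 253 191  63  61
 79  78 195 253 254 254 253 254 254 254 254 254 253 253 254 254 253 204  65  63
 80  73 177 253 254 254 254 253 253 253 254 254 254 253 253 253 250 161  64  63
 79  73 139 252 253 254 253 253 253 253 250 251 248 233 221 202 159  78  65  64
 81  80  98 247 252 250 248 238 225 212 164 140 123  93  80  66  66  67  64  63
 84  82  75 150 178 152 130 102  87  77  73  71  71  70  68  65  64  66  65  63
 84  84  82  72  72  77  78  74  75  71  74  71  74  69  67  65  64  65  65  63
[495.17053699 -56.46003675 210.89996179] [ 1.79938748e+02 -1.93162774e-02  7.98752259e+01]
```

View pics/c4.png

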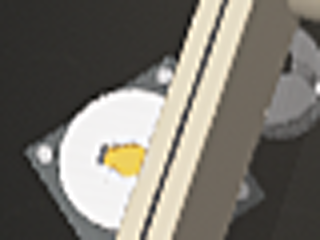

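The port's slot shows toward image left at c4 (100,157), beside the yellow follower (125,160). So the slots run along world y, at about 83°. I'll grasp the plug with yaw −5° and insert at about +83°.

>>> {"method": "step_arm", "body": {"targets": [[[0, -8, -4, 0, 0, -0.124], [-1, -18, -10, 0, 0, -0.248], [-2, -30, -18, 0, 0, -0.372], [-3, -45, -26, 0, 0, -0.496], [-4, -60, -34, 0, 0, -0.62], [-5, -75, -42, 0, 0, -0.744], [-6, -88, -50, 0, 0, -0.868], [-6.5, -96, -58, 0, 0, -0.992], [-6.5, -101, -64, 0, 0, -1.116], [-6.5, -101, -68, 0, 0, -1.24], [-6.5, -101, -70, 0, 0, -1.364], [-6.5, -101, -70, 0, 0, -1.484]]]}}

```text
time: 9.25
tool_pos: [488.9, -156.0, 139.6]
tcp_rot: [-180.0, 0.1, -5.4]
ft_force: [0.4, -0.3, -0.4]
finger_gap: 85.4
grip_force: 0.0
```

>>> {"method": "step_arm", "body": {"targets": [[[0, 0, -6, 0, 0, 0], [0, 0, -18, 0, 0, 0], [0, 0, -32, 0, 0, 0], [0, 0, -46, 0, 0, 0], [0, 0, -58, 0, 0, 0], [0, 0, -68, 0, 0, 0], [0, 0, -75, 0, 0, 0], [0, 0, -79, 0, 0, 0], [0, 0, -80, 0, 0, 0], [0, 0, -80, 0, 0, 0]]]}}

```text
time: 10.08
tool_pos: [488.6, -157.2, 60.1]
tcp_rot: [-180.0, -0.0, -5.0]
ft_force: [0.3, 0.9, 0.2]
finger_gap: 85.7
grip_force: 0.0
```

>>> {"method": "step_arm", "body": {"targets": [[[0, 0, 0, 0, 0, 0], [0, 0, 0, 0, 0, 0], [0, 0, 0, 0, 0, 0], [0, 0, 0, 0, 0, 0], [0, 0, 0, 0, 0, 0], [0, 0, 0, 0, 0, 0], [0, 0, 0, 0, 0, 0], [0, 0, 0, 0, 0, 0], [0, 0, 0, 0, 0, 0], [0, 0, 0, 0, 0, 0], [0, 0, 0, 0, 0, 0]]], "fingers": 1, "newtons": 70}}

```text
time: 11.0
tool_pos: [488.7, -157.3, 60.4]
tcp_rot: [180.0, -0.0, -5.1]
ft_force: [-0.7, 0.3, 5.3]
finger_gap: 11.2
grip_force: 68.5
```

>>> {"method": "step_arm", "body": {"targets": [[[0, 0, 3, 0, 0, 0], [0, 0, 10, 0, 0, 0], [0, 0, 22, 0, 0, 0], [0, 0, 38, 0, 0, 0], [0, 0, 56, 0, 0, 0], [0, 0, 76, 0, 0, 0.1], [0, 10, 94, 0, 0, 0.2], [0, 25, 106, 0, 0, 0.3], [0, 40, 113, 0, 0, 0.4], [0, 60, 115, 0, 0, 0.5], [0, 80, 115, 0, 0, 0.62], [0, 100, 115, 0, 0, 0.74]]]}}

```text
time: 12.0
tool_pos: [488.7, -56.4, 176.7]
tcp_rot: [179.9, -0.1, 37.7]
ft_force: [-0.1, -0.8, -0.7]
finger_gap: 11.1
grip_force: 68.1
```

>>> {"method": "step_arm", "body": {"targets": [[[-1, 15, 0, 0, 0, 0.12], [-2, 30, 0, 0, 0, 0.24], [-4, 45, 0, 0, 0, 0.36], [-6, 60, 0, 0, 0, 0.48], [-8, 75, 0, 0, 0, 0.6], [-10, 90, 0, 0, 0, 0.7], [-10, 97, 0, 0, 0, 0.77], [-10, 100, 0, 0, 0, 0.803], [-10, 100, 0, 0, 0, 0.803], [-10, 100, 0, 0, 0, 0.803], [-10, 100, 0, 0, 0, 0.803]]]}}

```text
time: 12.92
tool_pos: [478.6, 42.6, 175.6]
tcp_rot: [180.0, 0.0, 83.3]
ft_force: [0.3, -0.9, -0.4]
finger_gap: 11.5
grip_force: 68.1
```

Run:
```python
from h import *
s=snap('wrist','w3'); q=r.sense(); print(q['tool_pos'],q['tcp_rot'],q['finger_gap']); c=proj(s,(482,150,60)); print(c)
x,y=int(c[0])-85,max(int(c[1])-65,0); print(x,y); a=s['img'][y:y+130,x:x+170]; cv2.imwrite('pics/c5.png',cv2.resize(a,None,fx=4.5,fy=4.5,interpolation=cv2.INTER_CUBIC)); print(a.shape)
```

```text
[478.5979086   42.50725772 175.46945068] [1.79979619e+02 4.29777893e-03 8.32655630e+01] 10.951348515301483
[302.2  65.7]
217 0
(130, 170, 3)
```

View pics/c5.png

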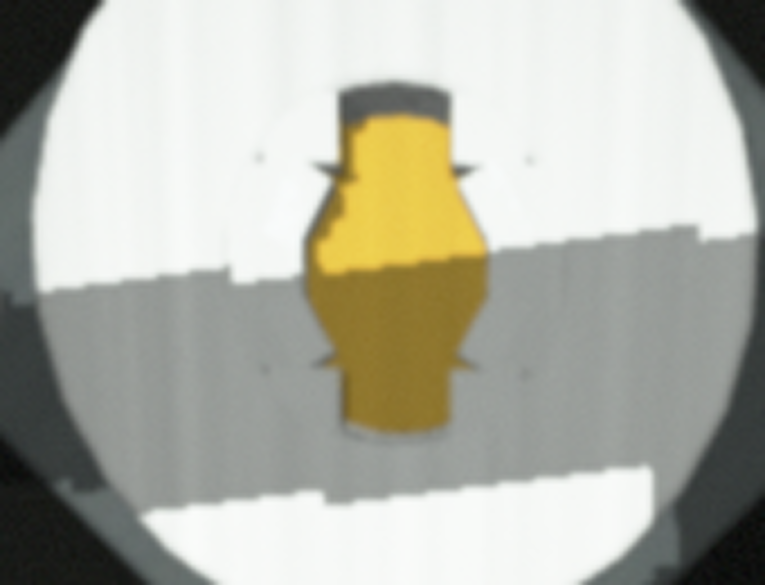

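The port is clear in the crop: slot ends at (395,84) and (397,433), hole sides at 305 and 488.

Run:
```python
from h import *
s=load('w3'); f=lambda u,v,z: px2z(s,217+u/4.5-.4,v/4.5-.4,z)
a,b=f(395,84,60),f(397,433,60); d=a-b; print(a,b,(a+b)/2,np.hypot(*d[:2]),np.degrees(np.arctan2(d[1],d[0])))
print(f(305,262,60),f(488,262,60)); print('block sides',f(37,235,60),f(757,235,60))
print('collar/wing', proj(s,(478.6,42.5,147)),[proj(s,(478.6+24*np.cos(t),42.5+24*np.sin(t),147)) for t in np.radians([-7,83,173])],'nose',proj(s,(478.6,42.5,120)))
cv2.imwrite('pics/c6.png',cv2.resize(s['img'][280:480,200:440],None,fx=3,fy=3,interpolation=cv2.INTER_CUBIC))
```

```text
[486.2 172.9  60. ] [481.4 134.3  60. ] [483.8 153.6  60. ] 38.897300677553446 82.91152432185399
[472.7 155.1  60. ] [495.1 152.5  60. ]
block sides [440.6 161.9  60. ] [528.1 151.6  60. ]
collar/wing [318.8 315. ] [array([373.9, 315.2]), array([319.1, 263.9]), array([263.6, 314.7])] nose [318.8 287.7]
```

View pics/c6.png

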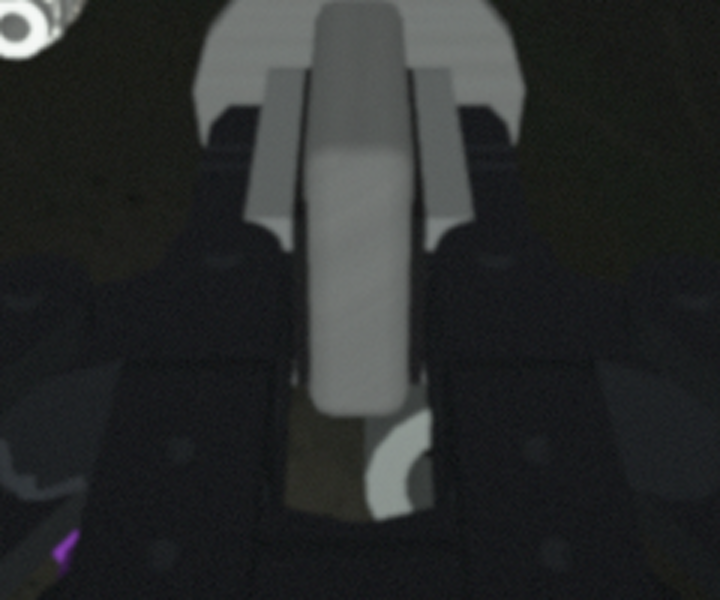

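Run:
```python
from h import *
s=load('w3')
p=np.array([478.6,42.5]); tx=np.array([np.cos(np.radians(83.3)),np.sin(np.radians(83.3))])
for v in(330,418):
    w=px2z(s,320,v,190.2)[:2]-p; print(w, w@tx, w@[tx[1],-tx[0]])
```

```text
[ 2.7 19.2] 19.383887461307133 0.4414826014467015
[ -1.4 -15.2] -15.259532904924058 0.3829562945559515
```

>>> {"method": "step_arm", "body": {"targets": [[[0.5, 12, 0, 0, 0, 0], [1.5, 35, 0, 0, 0, 0], [2.5, 62, 0, 0, 0, 0], [3.5, 85, -5, 0, 0, 0], [4.2, 100, -15, 0, 0, 0], [4.6, 107, -25, 0, 0, 0], [4.6, 109, -37, 0, 0, 0], [4.6, 109, -47, 0, 0, 0], [4.6, 109, -53, 0, 0, 0], [4.6, 109, -56, 0, 0, 0], [4.6, 109, -56, 0, 0, 0]]]}}

```text
time: 13.88
tool_pos: [482.6, 150.9, 118.0]
tcp_rot: [-179.9, 0.0, 83.3]
ft_force: [-0.1, 0.5, -1.5]
finger_gap: 11.2
grip_force: 68.1
```

>>> {"method": "step_arm", "body": {"targets": [[[0, 0, -1, 0, 0, 0], [0, 0, -2, 0, 0, 0], [0, 0, -3, 0, 0, 0], [0, 0, -4, 0, 0, 0], [0, 0, -5, 0, 0, 0], [0, 0, -6, 0, 0, 0], [0, 0, -6, 0, 0, 0]]]}}

```text
time: 14.47
tool_pos: [483.0, 151.9, 112.9]
tcp_rot: [-180.0, 0.0, 83.4]
ft_force: [-0.5, 0.4, -1.1]
finger_gap: 11.3
grip_force: 68.1
```

>>> {"method": "step_arm", "body": {"targets": [[[0, 0, -1, 0, 0, 0], [0, 0, -2, 0, 0, 0], [0, 0, -3, 0, 0, 0], [0, 0, -4, 0, 0, 0], [0, 0, -4, 0, 0, 0]]]}}

```text
time: 14.88
tool_pos: [483.0, 151.8, 108.8]
tcp_rot: [-180.0, 0.0, 83.4]
ft_force: [0.0, 0.6, -0.7]
finger_gap: 11.3
grip_force: 68.1
```

>>> {"method": "step_arm", "body": {"targets": [[[0, 0, -1, 0, 0, 0], [0, 0, -2, 0, 0, 0], [0, 0, -3, 0, 0, 0], [0, 0, -4, 0, 0, 0], [0, 0, -5, 0, 0, 0], [0, 0, -6, 0, 0, 0], [0, 0, -6, 0, 0, 0]]]}}

```text
time: 15.47
tool_pos: [482.9, 151.8, 102.8]
tcp_rot: [-180.0, 0.0, 83.4]
ft_force: [-0.6, 0.9, -1.3]
finger_gap: 11.0
grip_force: 68.1
```

>>> {"method": "step_arm", "body": {"targets": [[[0, 0, -1, 0, 0, 0], [0, 0, -2, 0, 0, 0], [0, 0, -3, 0, 0, 0], [0, 0, -4, 0, 0, 0], [0, 0, -4, 0, 0, 0]]]}}

```text
time: 15.88
tool_pos: [483.3, 151.9, 99.2]
tcp_rot: [180.0, -0.0, 83.4]
ft_force: [-1.4, 0.1, 2.2]
finger_gap: 11.2
grip_force: 68.6
```

>>> {"method": "step_arm", "body": {"targets": [[[0, 0, -1, 0, 0, 0], [0, 0, -2, 0, 0, 0], [0, 0, -3, 0, 0, 0], [0, 0, -4, 0, 0, 0], [0, 0, -5, 0, 0, 0], [0, 0, -5.5, 0, 0, 0], [0, 0, -5.5, 0, 0, 0]]]}}

```text
time: 16.47
tool_pos: [483.3, 151.9, 93.7]
tcp_rot: [180.0, -0.0, 83.4]
ft_force: [0.0, -1.3, 5.0]
finger_gap: 11.0
grip_force: 68.7
```

>>> {"method": "step_arm", "body": {"targets": [[[-0.2, 0.1, 0, 0, 0, -0.08], [-0.4, 0.2, 0, 0, 0, -0.16], [-0.5, 0.3, 0, 0, 0, -0.24], [-0.7, 0.4, 0, 0, 0, -0.32], [-0.8, 0.5, 0, 0, 0, -0.4], [-0.9, 0.6, 0, 0, 0, -0.48], [-1.0, 0.7, 0, 0, 0, -0.56], [-1.1, 0.8, 0, 0, 0, -0.64], [-1.2, 0.9, 0, 0, 0, -0.72], [-1.3, 1.1, 0, 0, 0, -0.8], [-1.3, 1.1, 0, 0, 0, -0.8]]], "newtons": 90}}

```text
time: 17.38
tool_pos: [482.5, 152.7, 94.0]
tcp_rot: [179.9, -0.0, 37.3]
ft_force: [1.5, -2.7, 4.2]
finger_gap: 10.8
grip_force: 87.9
```

```bash
python3 -c "
from h import *
q=r.sense(); print(q['wrist_torque'],q['ft_force'],q['tool_pos'],q['tcp_rot'])"
```

```text
[-0.51310165 -0.21524022  0.11378602] [ 1.4829446  -2.67793924  4.22574936] [482.46997276 152.67108431  94.01160429] [ 1.79928032e+02 -4.82166261e-02  3.73021837e+01]
```

>>> {"method": "step_arm", "body": {"targets": [[[0, 0, 0, 0, 0, -0.08], [0, 0.1, 0, 0, 0, -0.16], [0.1, 0.2, 0, 0, 0, -0.24], [0.1, 0.3, 0, 0, 0, -0.32], [0.1, 0.4, 0, 0, 0, -0.4], [0.2, 0.5, 0, 0, 0, -0.48], [0.2, 0.6, 0, 0, 0, -0.56], [0.2, 0.7, 0, 0, 0, -0.64], [0.2, 0.8, 0, 0, 0, -0.7], [0.2, 0.8, 0, 0, 0, -0.74], [0.2, 0.8, 0, 0, 0, -0.74]]]}}

```text
time: 18.3
tool_pos: [482.4, 153.4, 93.8]
tcp_rot: [180.0, -0.0, -4.8]
ft_force: [0.8, -3.4, 4.5]
finger_gap: 11.0
grip_force: 87.9
```

```bash
python3 -c "
from h import *
q=r.sense(); print(q['wrist_torque'],q['ft_force'],q['tool_pos'],q['tcp_rot'])"
```

```text
[-0.61287035 -0.13120388  0.12084549] [ 0.79421354 -3.37510399  4.51375041] [482.39402852 153.41506207  93.81221477] [ 1.79970893e+02 -4.51881405e-02 -4.83899734e+00]
```

>>> {"method": "step_arm", "body": {"targets": [[[0, 0, 0, 0, 0, -0.03], [0, 0, 0, 0, 0, -0.06], [0, 0, 0, 0, 0, -0.06], [0, 0, 0, 0, 0, -0.06]]]}}

```text
time: 18.63
tool_pos: [482.3, 153.5, 93.8]
tcp_rot: [180.0, -0.0, -8.1]
ft_force: [1.2, -3.8, 4.7]
finger_gap: 11.0
grip_force: 88.0
```

```bash
python3 -c "
from h import *
q=r.sense(); print(q['wrist_torque'],q['ft_force'],q['tool_pos'],q['tcp_rot'])"
```

```text
[-0.74979161 -0.26675486  0.06581286] [ 1.18078211 -3.79753033  4.71379121] [482.30526296 153.51663387  93.76361351] [ 1.79983757e+02 -3.72434889e-02 -8.13790335e+00]
```

>>> {"method": "step_arm", "body": {"targets": [[[0, 0, 0, 0, 0, -0.03], [0, 0, 0, 0, 0, -0.06], [0, 0, 0, 0, 0, -0.06], [0, 0, 0, 0, 0, -0.06]]]}}

```text
time: 18.97
tool_pos: [482.3, 153.6, 93.7]
tcp_rot: [180.0, -0.0, -11.6]
ft_force: [0.7, -3.4, 4.4]
finger_gap: 11.1
grip_force: 88.0
```

```bash
python3 -c "
from h import *
q=r.sense(); print(q['wrist_torque'],q['ft_force'],q['tool_pos'],q['tcp_rot'])"
```

```text
[-0.76648633 -0.25691275  0.0795379 ] [ 0.67930576 -3.3567425   4.41305544] [482.26490774 153.59665361  93.73439387] [ 1.79992050e+02 -3.42780197e-02 -1.16121082e+01]
```

>>> {"method": "step_arm", "body": {"targets": [[[0, 0, 0, 0, 0, -0.02], [0, 0, 0, 0, 0, -0.04], [0, 0, 0, 0, 0, -0.05], [0, 0, 0, 0, 0, -0.05], [0, 0, 0, 0, 0, -0.05]]]}}

```text
time: 19.38
tool_pos: [482.1, 153.7, 93.7]
tcp_rot: [180.0, -0.0, -14.6]
ft_force: [2.9, -4.8, 4.5]
finger_gap: 11.2
grip_force: 88.0
```

```bash
python3 -c "
from h import *
q=r.sense(); print(q['wrist_torque'],q['ft_force'],q['tool_pos'],q['tcp_rot'])"
```

```text
[-0.90387799 -0.46266953  0.10895891] [ 2.85921943 -4.79384135  4.49253518] [482.13958425 153.70247983  93.65578783] [ 1.79998739e+02 -1.66409338e-02 -1.46042498e+01]
```

>>> {"method": "step_arm", "body": {"targets": [[[0, 0, 0, 0, 0, -0.02], [0, 0, 0, 0, 0, -0.04], [0, 0, 0, 0, 0, -0.05], [0, 0, 0, 0, 0, -0.05], [0, 0, 0, 0, 0, -0.05]]]}}

```text
time: 19.8
tool_pos: [482.1, 153.7, 93.6]
tcp_rot: [180.0, -0.0, -17.5]
ft_force: [2.5, -4.2, 5.2]
finger_gap: 10.8
grip_force: 88.2
```

```bash
python3 -c "
from h import *
q=r.sense(); print(q['wrist_torque'],q['ft_force'],q['tool_pos'],q['tcp_rot'])"
```

```text
[-0.86364843 -0.48925838  0.4582757 ] [ 2.47106899 -4.18273738  5.23563494] [482.07375002 153.74520282  93.62853207] [ 1.79997454e+02 -9.69302708e-03 -1.74713518e+01]
```

>>> {"method": "step_arm", "body": {"targets": [[[0, 0, -0.3, 0, 0, 0], [0, 0, -0.5, 0, 0, 0], [0, 0, -0.5, 0, 0, 0], [0, 0, -0.5, 0, 0, 0], [0, 0, -0.5, 0, 0, 0], [0, 0, -0.5, 0, 0, 0]]]}}

```text
time: 20.3
tool_pos: [482.1, 153.8, 93.1]
tcp_rot: [-180.0, -0.0, -17.5]
ft_force: [2.5, -3.1, 4.5]
finger_gap: 10.6
grip_force: 88.2
```

```bash
python3 -c "
from h import *
q=r.sense(); print(q['wrist_torque'],q['ft_force'],q['tool_pos'],q['tcp_rot'],q['grip_force'])
if q['wrist_torque'][2]>.25 and q['ft_force'][2]>3: print(r.hand_in())"
```

```text
[-0.88450673 -0.52537128  0.47882739] [ 2.54956682 -3.08734809  4.49304976] [482.07289897 153.75731791  93.13263548] [-1.79997925e+02 -6.12089341e-03 -1.74852115e+01] 88.17331910133362
the job is handed in; nothing more can be done
None
```

The job is handed in: the canister stands upright on the bench beside the block, and the arm is still gripping the plug, pressed in and turned clockwise until the torque rose sharply at about 101° of tool turn, which I take as the stop; no picture was taken after the twist, and one enlarged crop I viewed exceeded the 800 x 600 limit.

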